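# Test the repaired counter bells

## Task

Two of the three counter call bells have been repaired and need testing before they go back on sale. With the fingertips, gently press the plunger of the smallest bell about half-way down or further, without driving it hard against its stop, and let it spring back up, then do the same with the largest bell, and withdraw. Do not touch the middle-sized bell, and do not lift or shift any bell or anything else on the counter.

Things in the scene. Friction and masses are not known exactly. Their poses are not given: they have to be found in the camera images.
- bell_small: the small counter call bell: a bright steel dome 60 mm across on a black foot, dome top 42 mm above the counter, loose, about 0.18 kg. Origin: centre of its underside, on the counter; z up
- small_plunger_top (a point): centre of the flat top of the small bell's plunger, a round steel cap 20 mm across and 6 mm thick on a thin stem in the middle of the dome; 62 mm above the counter while up
- small_plunger (a joint): travel of the small bell's plunger in m: 0 up, 0.010 fully down; straight down; the spring pushes back with about 1.4 N at the top, 5 N half-way and 8.4 N fully down (rigid stop beyond), and returns it when let go
- bell_middle: the middle counter call bell: a bright steel dome 82 mm across on a black foot, dome top 55 mm above the counter, loose, about 0.30 kg. Origin: centre of its underside, on the counter; z up
- middle_plunger_top (a point): centre of the flat top of the middle bell's plunger, a round steel cap 20 mm across and 6 mm thick on a thin stem in the middle of the dome; 75 mm above the counter while up
- middle_plunger (a joint): travel of the middle bell's plunger in m: 0 up, 0.010 fully down; straight down; the spring pushes back with about 1.4 N at the top, 5 N half-way and 8.4 N fully down (rigid stop beyond), and returns it when let go
- bell_large: the large counter call bell: a bright steel dome 105 mm across on a black foot, dome top 70 mm above the counter, loose, about 0.50 kg. Origin: centre of its underside, on the counter; z up
- large_plunger_top (a point): centre of the flat top of the large bell's plunger, a round steel cap 20 mm across and 6 mm thick on a thin stem in the middle of the dome; 90 mm above the counter while up
- large_plunger (a joint): travel of the large bell's plunger in m: 0 up, 0.010 fully down; straight down; the spring pushes back with about 1.4 N at the top, 5 N half-way and 8.4 N fully down (rigid stop beyond), and returns it when let go
- spool: bystander: turned wooden spool, 40 mm across, 45 mm tall, upright between the bells; origin at the middle of its underside
- weight: bystander: brass scale weight with a small knob, 38 mm across, 44 mm tall, between the bells; origin at the middle of its underside
- mug: bystander: green mug, 80 mm across, 85 mm tall, behind the bells; origin at the middle of its underside
- bowl: bystander: terracotta bowl, 120 mm across, 45 mm tall, behind the bells; origin at the middle of its underside
- pump_tin: bystander: round green tin with a white pump spout on top, 90 mm across, 153 mm tall, behind the bells; origin at the middle of its underside
- tankard: bystander: wooden tankard, 100 mm across at the foot, 105 mm tall, behind the bells; origin at the middle of its underside
- brush: bystander: brush with a dark wooden handle, 190 mm long, lying on the counter at the right, beside the bells; origin at the point on the counter under it

How it is judged:
By the outcome, as a careful person would: the job done as asked, in the order asked, and still so for the second after the job is handed in, with the robot touching nothing.
It also fails if it takes over 48 s, if anything falls off the work surface, if the arm or the gripper's body presses on something with over 40 N, if the wrist force passes 120 N, or if a joint passes its speed limit or range.

## Robot

A 6-joint arm with a two-finger parallel gripper is mounted at the origin on the work surface. World frame = base frame: x ahead of the robot, y to its left, z up, the work surface at z = 0. Lengths are in m, angles in rad, forces in N, time in s.
With the tool pointing down it reaches from about 0.4 to 0.825 m from the base axis. Payload 7 kg.
Tool frame: the origin (TCP) lies at the very end of the fingers, on their centre line; the grasp point (between the pads) lies bot.grip_depth behind it (bot.grip_depth is the distance from the TCP to the grasp point, in m); z points along the fingers, y is the line along which they close (so a half turn about z gives the same grasp; the last joint's range is limited). The gripper opens to 85 mm and grips with 20 to 120 N. Pads are 22 mm wide; open, the fingers measure 114 mm over their backs; the gripper's body (76 mm by 85 mm) begins 54 mm behind the grasp point. The pads swing forward as they close: fully open they stand 13 mm farther back than shut.
Start: joints at [-1.043, 0.359, 0.012, 0, -1.224, -0.288], TCP at [0.16, -0.656, 0.231] pointing down, gripper open.
Joint ranges: [-3.07, 3.07], [-1.43, 2.12], [-1.02, 1.25], [-3.03, 1.67], [-3.05, -0], [-3.03, 3.03]. Speed limits (rad/s): [2.39, 2.39, 3.01, 3.14, 3.14, 3.14].

## Interface

Orientations are given as a unit quaternion [w, x, y, z].
In Python, from cell import bot gives the robot as it stands.
- The arm moves only by the tool drive_tool, never from a script. Its argument "deltas" is a list of rows, each a list of 7 numbers: the shift along the world's x, y, z in cm, then the turn, a rotation vector about the world's x, y, z in degrees, then the closure, from -1 (fully open) to 1 (shut), so that 0 is half open. A call has 1 to 8 rows; each row shifts and turns the commanded pose from where the row before left it; what a row does not reach is not made up. A row lasts 1/10 s, in which the tool goes at most 50 mm and 8.59 degrees, less where a joint would pass 70% of its speed; a pose out of reach is approached as far as the arm can. A call is refused whole if a number of a shift passes 5 or a number of a turn 8.59, either way. A call with a gripper value outside its range is refused whole. The fingers move at their own pace and stop on an object; "newtons" is the grip in N (left out, the last holds). Time passes only in rows, so rows that do not move let the fingers close. It gives the time, the measured TCP pose, the force, the opening and the grip force at its end, in the units of the state.
- bot.read_state(): the state, without advancing time (a new reading comes with each control period).
- bot.grab_frame(name): name is "scene" or "top"; returns the picture (420x560x3 uint8, red, green, blue); there is no depth.
- bot.camera_model(name): a dict with "fx", "fy", "cx", "cy" (pixels), "world_to_cam" (4x4, takes a point from world to camera coordinates). Camera axes: x right, y up, looking along -z (the intrinsics and any distortion apply to the point x, -y, -z); pixel columns grow to the right and rows downward; lengths in m; the calibration is good to about 2 mm. A picture is of the moment at which its call begins. camera_model takes no time and is no camera call.
- bot.job_done(): hands the job in; it is judged then, once.
The state is a dict: "time": time; "joint_pos": joint angles; "qvel": joint speeds; "tau": joint torques, N m; "tool_pos": TCP position; "ee_rot": TCP orientation; "wrist_force": force on the tool from outside, world axes, zero at the start; "moment": the same for the moment, N m; "gripper_width": finger opening in m; "finger_force": force on a finger pad.
Only numpy, scipy, OpenCV 4.12 (cv2) and the standard library are available. Lean on these libraries where they do the work, as an engineer would, in place of code of your own. Each camera call takes 0.05 s, during which the arm holds its last target. There are 200 camera calls.

## Working session

There is one attempt and no reset: what is moved stays moved. The work goes in short steps, Python scripts to look and compute and a tool call to move; the robot and the scene stay as the last step left them, time stands still between calls to the robot, and variables do not carry over. Pictures are saved under pics/ and viewed, at most 10 in all, crops included, and the job is handed in when it is done.

Besides the shell and the picture viewer there is one more tool, called after "Call:" by a JSON object that holds its "api" and its "payload", one argument or row to a line. drive_tool: Moves the arm, as the interface text tells. Its arguments: {"type":"object","properties":{"deltas":{"type":"array","items":{"type":"array","items":{"type":"number"}}},"newtons":{"type":"number"}},"required":["deltas"]}

```bash
mkdir -p pics; python3 - <<'E'
from cell import bot
import cv2
for n in("scene","top"):
    f=bot.grab_frame(n); cv2.imwrite(f"pics/{n}0.png",f[:,:,::-1])
    m=bot.camera_model(n); print(n,m)
s=bot.read_state(); print(s, bot.grip_depth)
E
```

```text
scene {'fx': 492.943255252553, 'fy': 492.943255252553, 'cx': 278.112778588783, 'cy': 204.4170763636949, 'world_to_cam': array([[-0.67067578,  0.74154652,  0.01739995,  0.47771354],
       [-0.41822664, -0.39742153,  0.81678798,  0.14329892],
       [ 0.6126014 ,  0.54052279,  0.5766755 , -1.59260051],
       [ 0.        ,  0.        ,  0.        ,  1.        ]])}
top {'fx': 531.564252264355, 'fy': 531.564252264355, 'cx': 272.43638866044375, 'cy': 215.14640960696838, 'world_to_cam': array([[-0.009371  , -0.99990835, -0.00977145, -0.07445459],
       [ 0.98811882, -0.01075876,  0.15331484, -0.63131597],
       [-0.15340591, -0.00821863,  0.98812908, -1.40107031],
       [ 0.        ,  0.        ,  0.        ,  1.        ]])}
{'time': 0.1, 'joint_pos': array([-1.04290134e+00,  3.59346007e-01,  1.11621885e-02, -2.88297533e-04,
       -1.22412714e+00, -2.88082972e-01]), 'qvel': array([ 0.00190216, -0.00149974,  0.00313743,  0.00086615, -0.00200489,
        0.00064771]), 'tau': array([-1.31511799e-03, -5.84763479e+01,  2.94105184e+01,  6.95454463e+00,
       -3.19322986e-03,  3.69585962e-06]), 'tool_pos': array([ 0.16017907, -0.65527511,  0.23044625]), 'ee_rot': array([-1.76063487e-04, -1.19570125e-01,  9.92825460e-01,  7.48929695e-04]), 'wrist_force': array([ 0.29400124, -0.01461685,  0.35891465]), 'moment': array([ 0.03889896, -0.02367172,  0.05070737]), 'finger_force': 0.0, 'gripper_width': 0.08549204358565202} 0.0187
```

View pics/scene0.png

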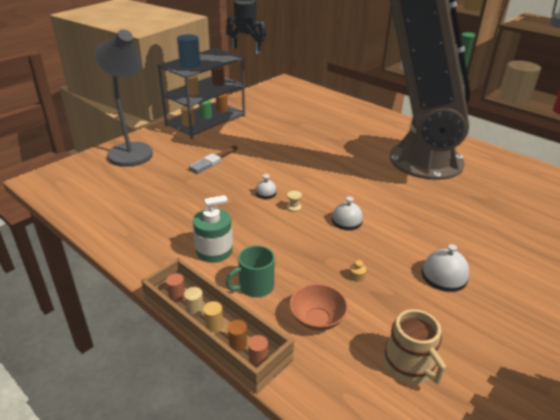

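View pics/top0.png

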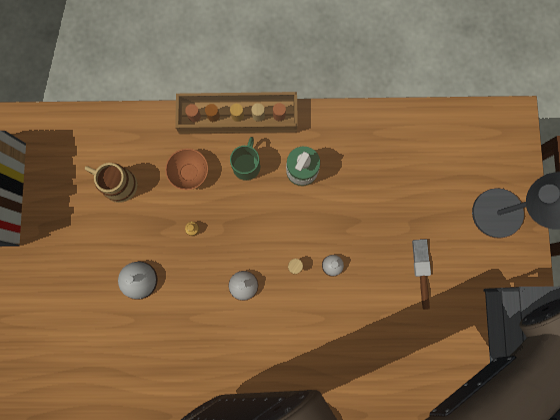

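The top view shows the small bell near (333,265), the middle one near (243,285) and the large one near (137,280). In the scene view their plungers are near (266,178), (349,200) and (452,250). I'll enlarge these areas.

```bash
python3 - <<'E'
import cv2,numpy as np
t=cv2.imread("pics/top0.png");s=cv2.imread("pics/scene0.png")
def c(i,u,v):return cv2.resize(i[v-20:v+20,u-20:u+20],(400,300) if 0 else (300,300),interpolation=cv2.INTER_CUBIC)
o=np.vstack([np.hstack([c(t,333,265),c(t,137,280)]),np.hstack([c(s,266,180),c(s,450,256)])])
cv2.imwrite("pics/crop.png",o)
E
```

```text
(no output)
```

View pics/crop.png

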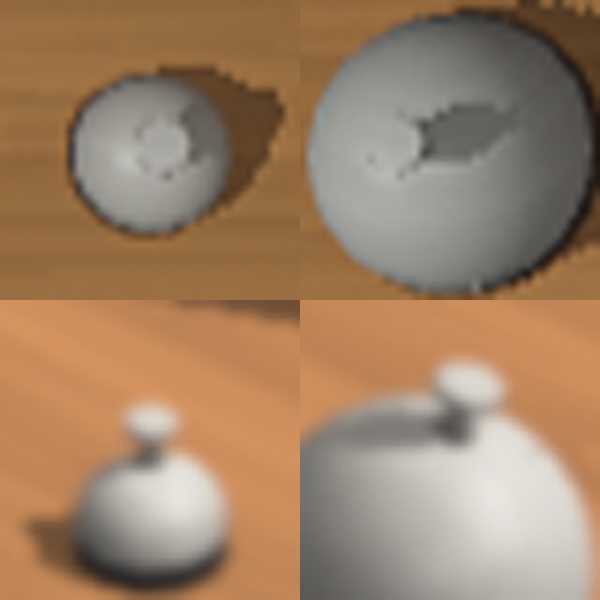

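```bash
cat > h.py <<'E'
import numpy as np
from cell import bot
from scipy.optimize import least_squares
def proj(n,p):
    m=bot.camera_model(n);q=m["world_to_cam"]@np.r_[p,1]
    return np.array([m["cx"]+m["fx"]*q[0]/-q[2],m["cy"]+m["fy"]*q[1]/q[2]])
def solve(obs,z):
    return least_squares(lambda a:np.concatenate([proj(n,[a[0],a[1],z])-uv for n,uv in obs]),[.5,0])
E
python3 - <<'E'
from h import *
for nm,t,s,z in(("small",(334.4,264),(265.9,175.2),.062),("large",(129.3,279.3),(452.3,246.2),.09)):
    for o in([("top",t)],[("scene",s)],[("top",t),("scene",s)]):
        r=solve(o,z);print(nm,r.x.round(4),r.fun.round(2))
for nm,c,z in(("small dome",(332.8,265),.01),("mid",(243,285.5),.015),("large dome",(137,280),.012),("spool",(296,266),.045),("brush",(422,258),.02)):
    print(nm,solve([("top",c)],z).x.round(4))
E
```

```text
small [ 0.4951 -0.2445] [0. 0.]
small [ 0.4976 -0.2418] [0. 0.]
small [ 0.4956 -0.2439] [-0.22 -0.16 -0.05 -0.55]
large [0.459  0.2933] [0. 0.]
large [0.4613 0.2945] [0. 0.]
large [0.4597 0.2939] [-0.2  -0.28  0.04 -0.46]
small dome [ 0.4956 -0.2456]
mid [0.4418 0.0018]
large dome [0.4597 0.2937]
spool [ 0.4918 -0.1429]
brush [ 0.5117 -0.4891]
```

Call:
{"api": "drive_tool", "payload": {
  "deltas": [
    [1.5,1.8,0,0,0,0,1],
    [3,3.7,0,0,0,0,1],
    [3,3.7,0,0,0,0,1],
    [3,3.7,0,0,0,0,1],
    [3,3.7,0,0,0,0,1],
    [3,3.7,0,0,0,0,1],
    [3,3.7,0,0,0,0,1],
    [3,3.7,0,0,0,0,1]
  ],
  "newtons": 30
}}

```text
time: 0.9
tool_pos: [0.386, -0.3769, 0.2312]
ee_rot: [-0.0, -0.12, 0.993, 0.0]
wrist_force: [1.0, -0.0, -0.1]
gripper_width: -0.0001
finger_force: 0.0
```

Call:
{"api": "drive_tool", "payload": {
  "deltas": [
    [3,3.7,0,0,0,0,1],
    [3,3.7,-1,0,0,0,1],
    [3,3.7,-3,0,0,0,1],
    [1.5,2.2,-3,0,0,0,1],
    [0,0,-3,0,0,0,1],
    [0,0,-3,0,0,0,1],
    [0,0,0,0,0,0,1],
    [0,0,0,0,0,0,1]
  ]
}}

```text
time: 1.7
tool_pos: [0.4868, -0.25, 0.1049]
ee_rot: [-0.001, -0.12, 0.993, -0.0]
wrist_force: [0.2, 0.4, 0.0]
gripper_width: -0.0001
finger_force: 0.0
```

Call:
{"api": "drive_tool", "payload": {
  "deltas": [
    [0.9,0.5,-1,0,0,0,1],
    [0,0,-1.5,0,0,0,1],
    [0,0,0,0,0,0,1],
    [0,0,0,0,0,0,1],
    [0,0,0,0,0,0,1]
  ]
}}

```text
time: 2.2
tool_pos: [0.4967, -0.245, 0.0807]
ee_rot: [0.001, -0.12, 0.993, -0.0]
wrist_force: [0.2, 0.7, 0.4]
gripper_width: 0.0001
finger_force: 0.0
```

```bash
python3 - <<'E'
from h import *
import cv2
t=bot.grab_frame("top");s=bot.grab_frame("scene")
st=bot.read_state();print(st["tool_pos"],st["wrist_force"])
for n in("top","scene"):print(n,proj(n,st["tool_pos"]),proj(n,[.4956,-.2445,.062]))
c=lambda i,u,v:cv2.resize(i[v-20:v+20,u-20:u+20],(400,400),interpolation=cv2.INTER_CUBIC)
cv2.imwrite("pics/near.png",np.hstack([c(t,334,265),c(s,266,175)])[:,:,::-1])
E
```

```text
[ 0.49648349 -0.24494934  0.08053529] [-0.19644096  0.19082113  0.08302608]
top [335.29317859 263.04087524] [334.3870508  263.82336533]
scene [265.3783062  168.98720112] [265.69393725 174.58705037]
```

View pics/near.png

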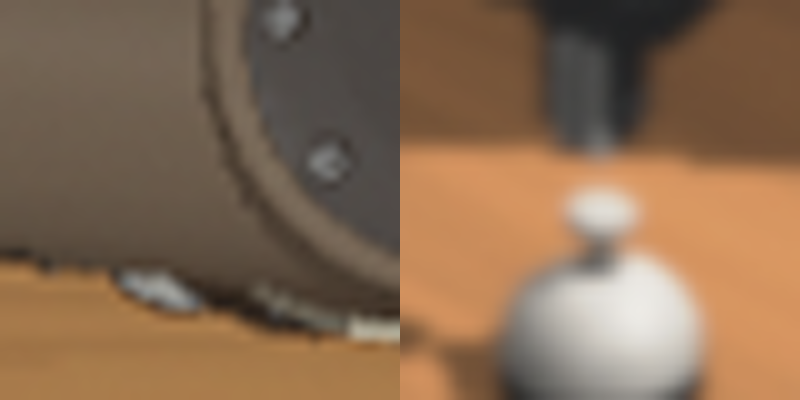

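The scene crop shows the closed fingertips about (265,170), straight above the small plunger cap at (266,176). I'll descend in small steps and watch the force.

Call:
{"api": "drive_tool", "payload": {
  "deltas": [
    [0,0,-1,0,0,0,1],
    [0,0,-0.6,0,0,0,1],
    [0,0,-0.3,0,0,0,1],
    [0,0,-0.2,0,0,0,1],
    [0,0,0,0,0,0,1],
    [0,0,0,0,0,0,1]
  ]
}}

```text
time: 2.9
tool_pos: [0.4956, -0.2448, 0.0587]
ee_rot: [-0.0, -0.12, 0.993, 0.0]
wrist_force: [-1.8, 1.6, 3.5]
gripper_width: -0.0002
finger_force: 1.8
```

Call:
{"api": "drive_tool", "payload": {
  "deltas": [
    [0,0,-0.2,0,0,0,1],
    [0,0,-0.2,0,0,0,1],
    [0,0,0,0,0,0,1],
    [0,0,0,0,0,0,1]
  ]
}}

```text
time: 3.3
tool_pos: [0.4956, -0.2448, 0.0548]
ee_rot: [-0.0, -0.12, 0.993, 0.0]
wrist_force: [-3.7, 1.1, 6.2]
gripper_width: 0.0001
finger_force: 3.2
```

Call:
{"api": "drive_tool", "payload": {
  "deltas": [
    [0,0,0.3,0,0,0,1],
    [0,0,0.4,0,0,0,1],
    [0,0,0.8,0,0,0,1],
    [0,0,3,0,0,0,1],
    [0,0,4,0,0,0,1],
    [0,0,4,0,0,0,1],
    [0,0,0,0,0,0,1]
  ]
}}

```text
time: 4.0
tool_pos: [0.4995, -0.2459, 0.1861]
ee_rot: [0.005, -0.12, 0.993, -0.002]
wrist_force: [-0.0, 0.2, -0.2]
gripper_width: -0.0001
finger_force: 0.0
```

```bash
python3 - <<'E'
from h import *
import cv2
s=bot.grab_frame("scene")[:,:,::-1];a=cv2.imread("pics/scene0.png")
st=bot.read_state();print(st["tool_pos"],st["wrist_force"])
c=lambda i,u,v:cv2.resize(i[v-20:v+20,u-20:u+20],(400,400),interpolation=cv2.INTER_CUBIC)
cv2.imwrite("pics/after.png",np.hstack([c(a,266,180),c(s,266,180)]))
E
```

```text
[ 0.49811001 -0.24523148  0.18322861] [ 0.43695694  0.68758871 -0.90808619]
```

View pics/after.png

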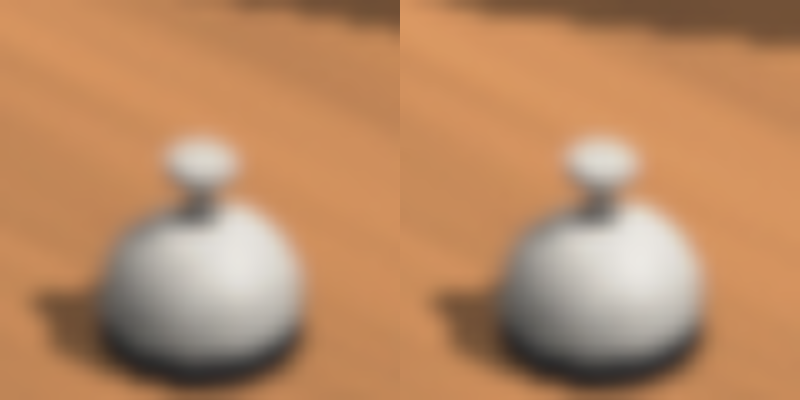

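The before and after crops match, with the small bell's cap up in the same place, so it has sprung back and not moved. Next is the large bell, crossing well above the middle one.

Call:
{"api": "drive_tool", "payload": {
  "deltas": [
    [-0.1,2.3,0.5,0,0,0,1],
    [-0.3,4.3,0,0,0,0,1],
    [-0.3,4.3,0,0,0,0,1],
    [-0.3,4.3,0,0,0,0,1],
    [-0.3,4.3,0,0,0,0,1],
    [-0.3,4.3,0,0,0,0,1],
    [-0.3,4.3,0,0,0,0,1],
    [-0.3,4.3,0,0,0,0,1]
  ]
}}

```text
time: 4.85
tool_pos: [0.4733, 0.0809, 0.1843]
ee_rot: [-0.0, -0.12, 0.993, 0.0]
wrist_force: [1.3, -0.1, 0.9]
gripper_width: -0.0002
finger_force: 0.0
```

Call:
{"api": "drive_tool", "payload": {
  "deltas": [
    [-0.3,4.3,0,0,0,0,1],
    [-0.3,4.3,0,0,0,0,1],
    [-0.3,4.3,0,0,0,0,1],
    [-0.3,4.3,-1,0,0,0,1],
    [-0.3,3,-2,0,0,0,1],
    [0,1.4,-2,0,0,0,1],
    [0,0,0,0,0,0,1],
    [0,0,0,0,0,0,1]
  ]
}}

```text
time: 5.65
tool_pos: [0.4586, 0.2949, 0.1339]
ee_rot: [-0.001, -0.12, 0.993, -0.001]
wrist_force: [1.1, -0.3, -0.1]
gripper_width: -0.0
finger_force: 0.0
```

Call:
{"api": "drive_tool", "payload": {
  "deltas": [
    [0.1,-0.1,-1.5,0,0,0,1],
    [0,0,-1,0,0,0,1],
    [0,0,0,0,0,0,1],
    [0,0,0,0,0,0,1],
    [0,0,0,0,0,0,1]
  ]
}}

```text
time: 6.15
tool_pos: [0.4603, 0.2943, 0.1104]
ee_rot: [0.0, -0.119, 0.993, 0.0]
wrist_force: [1.1, 0.3, 0.6]
gripper_width: -0.0001
finger_force: 0.0
```

```bash
python3 - <<'E'
from h import *
import cv2
s=bot.grab_frame("scene")
st=bot.read_state();print(st["tool_pos"],st["wrist_force"])
print(proj("scene",st["tool_pos"]))
c=lambda i,u,v:cv2.resize(i[v-20:v+20,u-20:u+20],(400,400),interpolation=cv2.INTER_CUBIC)
cv2.imwrite("pics/near2.png",c(s,452,245)[:,:,::-1])
E
```

```text
[0.46032863 0.29434581 0.11044271] [ 0.59029691 -0.11454679  0.37180801]
[454.46786318 238.85377424]
```

View pics/near2.png

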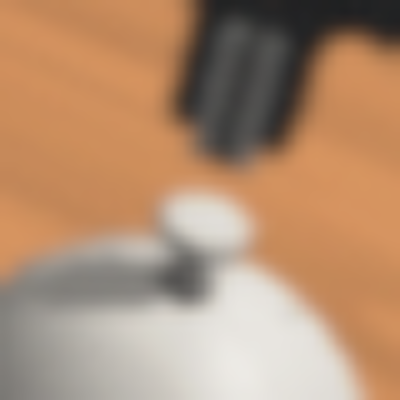

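The fingers' axis, extended down from about (455,241), meets the cap centre near (453,247), so the alignment is good. Descending.

Call:
{"api": "drive_tool", "payload": {
  "deltas": [
    [0,0,-1,0,0,0,1],
    [0,0,-0.7,0,0,0,1],
    [0,0,-0.3,0,0,0,1],
    [0,0,-0.3,0,0,0,1],
    [0,0,0,0,0,0,1],
    [0,0,0,0,0,0,1]
  ]
}}

```text
time: 6.8
tool_pos: [0.4597, 0.2939, 0.0867]
ee_rot: [-0.0, -0.12, 0.993, -0.0]
wrist_force: [-1.8, -1.0, 3.3]
gripper_width: 0.0003
finger_force: 1.8
```

Call:
{"api": "drive_tool", "payload": {
  "deltas": [
    [0,0,-0.2,0,0,0,1],
    [0,0,-0.2,0,0,0,1],
    [0,0,0,0,0,0,1],
    [0,0,0,0,0,0,1]
  ]
}}

```text
time: 7.2
tool_pos: [0.46, 0.2942, 0.0829]
ee_rot: [0.0, -0.12, 0.993, 0.0]
wrist_force: [-3.1, -2.3, 5.8]
gripper_width: 0.0001
finger_force: 3.1
```

Depth is about 7 mm at 5.8 N. Releasing and withdrawing.

Call:
{"api": "drive_tool", "payload": {
  "deltas": [
    [0,0,0.3,0,0,0,1],
    [0,0,0.4,0,0,0,1],
    [0,0,0.8,0,0,0,1],
    [0,0,3,0,0,0,1],
    [0,0,4,0,0,0,1],
    [0,0,4,0,0,0,1],
    [0,0,3,0,0,0,1],
    [0,0,0,0,0,0,1]
  ]
}}

```text
time: 8.0
tool_pos: [0.462, 0.296, 0.2431]
ee_rot: [0.004, -0.12, 0.993, 0.003]
wrist_force: [-0.2, -0.1, -0.6]
gripper_width: -0.0001
finger_force: 0.0
```

Call:
{"api": "drive_tool", "payload": {
  "deltas": [
    [0,0,0,0,0,0,1],
    [0,0,0,0,0,0,1],
    [0,0,0,0,0,0,1],
    [0,0,0,0,0,0,1]
  ]
}}

```text
time: 8.4
tool_pos: [0.4597, 0.2939, 0.2367]
ee_rot: [-0.001, -0.12, 0.993, -0.001]
wrist_force: [-0.4, 0.6, -0.6]
gripper_width: -0.0001
finger_force: 0.0
```

```bash
python3 - <<'E'
from h import *
import cv2
s=bot.grab_frame("scene")[:,:,::-1];a=cv2.imread("pics/scene0.png")
c=lambda i,u,v:cv2.resize(i[v-25:v+40,u-32:u+33],(400,400),interpolation=cv2.INTER_CUBIC)
cv2.imwrite("pics/after2.png",np.hstack([c(a,450,256),c(s,450,256)]))
E
```

```text
(no output)
```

View pics/after2.png

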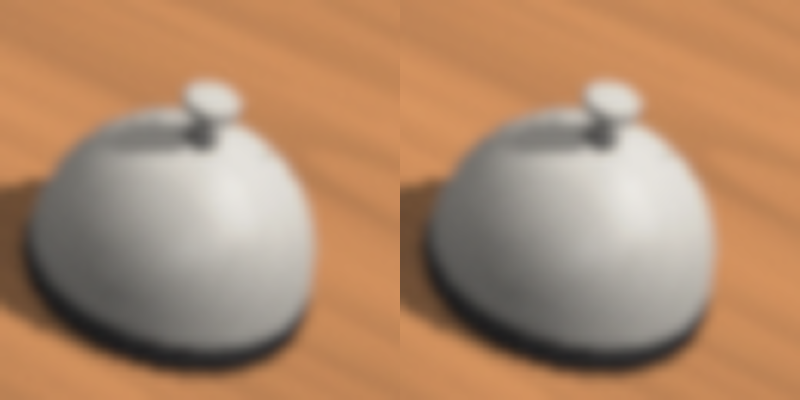

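The large bell's before and after crops match as well: it hasn't moved and its plunger is up.

```bash
python3 -c "
from cell import bot
print(bot.job_done())"
```

```text
the job is handed in; nothing more can be done
None
```

The small bell and then the large one were each pressed gently about 7 mm of their 10 mm travel (about 6 N) and sprang back; neither visibly moved, the middle bell was not touched, and the arm is withdrawn and the job handed in.

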